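Pop the green token box open with one press

ROBOT

A 6-joint arm with a two-finger parallel gripper is mounted at the origin on the work surface. World frame = base frame: x ahead of the robot, y to its left, z up, the work surface at z = 0. Lengths are in m, angles in rad, forces in N, time in s.
With the tool pointing down it reaches from about 0.35 to 0.975 m from the base axis. Payload 4.9 kg.
Tool frame: the origin (TCP) lies midway between the tips of the shut fingers; the grasp point (between the pads) lies ctrl.grip_point_offset behind it (ctrl.grip_point_offset is the distance from the TCP to the grasp point, in m); x points along the fingers, y is the direction in which the jaws open and shut, and the axes are right-handed (so a half turn about x gives the same grasp; the last joint's range is limited). The gripper opens to 85 mm and grips with 20 to 120 N. Pads are 22 mm wide; open, the fingers measure 114 mm over their backs; the gripper's body (76 mm by 85 mm) begins 54 mm behind the grasp point. The pads swing forward as they close: fully open they stand 13 mm farther back than shut.
Start: joints at [1.026, 0.053, 1.613, -0, 1.476, -0.119], TCP at [0.258, 0.569, 0.231] pointing down, gripper open.
Joint ranges: [-3.01, 3.01], [-1.01, 2.22], [0.06, 2.58], [-1.02, 4.17], [0.09, 2.62], [-3.14, 3.14]. Speed limits (rad/s): [2.57, 2.57, 3.14, 3.14, 3.14, 3.14].

INTERFACE

Orientations are given as a rotation vector (axis times angle).
In Python, from station import ctrl gives the robot as it stands. The module is installed in compiled form; this text tells all that it offers.
- The arm moves only by the tool drive_tool, never from a script. Its argument "commands" is text: rows parted by semicolons, each of 5 numbers parted by spaces: the closure, from -1 (fully open) to 1 (shut), so that 0 is half open, then the shift along the tool's x, y, z in units of 40 mm (1.0 is 40 mm), then the turn about the tool's x in units of 5 degrees (1.0 is 5 degrees). A call has 1 to 8 rows; each row is the pose to reach, as a shift and turn from the pose commanded when the call began, along the tool's axes at that moment; what a row does not reach only later rows make up. A row lasts 1/12 s, in which the tool goes at most 41.7 mm and 7.16 degrees, less where a joint would pass 70% of its speed; a pose out of reach is approached as far as the arm can. A call with a gripper value outside its range is refused whole. The fingers move at their own pace and stop on an object; "newtons" is the grip in N (left out, the last holds). Time passes only in rows, so rows that repeat a pose let the fingers close. It gives the time, the measured TCP pose, the force and the opening at its end, in the units of the state.
- ctrl.get_obs(): the state, without advancing time (a new reading comes with each control period).
- ctrl.get_image(name): name is "side" or "top" or "wrist"; returns (picture, depth): 400x640x3 uint8, blue, green, red; 400x640 float32, m along the optical axis (not along the pixel's ray), 0 where there is no reading.
- ctrl.camera_info(name): a dict with "K" (3x3 intrinsics, pixels), "T" (4x4, takes a point from camera to world coordinates). Camera axes: x right, y down, z forward; pixel columns grow to the right and rows downward; lengths in m; the calibration is good to about 2 mm. A picture is of the moment at which its call begins: read the wrist's pose just before it. camera_info takes no time and is no camera call; for the wrist camera it gives the pose at the moment of the call.
- ctrl.finish_job(): hands the job in, once; it reports no verdict.
The state is a dict: "t": time; "q": joint angles; "dq": joint speeds; "effort": joint torques, N m; "tool_pos": TCP position; "tool_rot": TCP orientation; "contact_force": force on the tool from outside, world axes, zero at the start; "wrist_torque": the same for the moment, N m; "opening": finger opening in m.
Only numpy, scipy, OpenCV 4.12 (cv2) and the standard library are available. Lean on these libraries where they do the work, as an engineer would, in place of code of your own. Each camera call takes 0.05 s, during which the arm holds its last target.

TASK

The evening's tokens are to be counted: press the white pad on the green hatch all the way in once with a fingertip and let go, so that the hatch pops up, then draw the hand away and see that it stays open by itself. Do not push it shut again. Leave the blue-hatched box untouched and shut, and do not shift or pick up anything that stands on the counter.

Things in the scene. Friction and masses are not known exactly. Their poses are not given: they have to be found in the camera images.
- green_box: Token box with a green hatch as its top: fixed grey steel box, 120 mm deep (x) by 110 mm wide (y), walls 46 mm high. Origin: centre of its underside; x from the front (latch side, towards the robot) to the back (hinge side), y to its left, z up. Push-push latch: a full press lets the hatch go; pressing the opened hatch right down latches it again.
- green_pad: Round white press pad, 32 mm across, standing 6 mm proud of the green hatch; moves and turns with it. Origin: centre of its upper face; axes as the box's when shut. Hatch shut: 64 mm above the counter, 33 mm in front of the box's origin. The hatch is 106 mm wide and reaches 21 mm forward of the pad centre. The opened pad is some 50 mm higher; it rises as the finger withdraws.
- green_hatch (a joint): Angle of the green hatch (rad) about a level hinge 85 mm behind the pad centre, 52 mm above the counter. 0 = shut, latched (start); negative = pressed in. Needs about 4 N at the pad; lets go 5 mm down (-0.06), firm stop 7 mm down (-0.08); a lesser press leaves it latched. Once let go, a damped spring swings it up to about 0.63 in 1 s and holds it there. To be opened.
- blue_box: Token box with a blue hatch as its top: fixed grey steel box, 120 mm deep (x) by 110 mm wide (y), walls 46 mm high. Origin: centre of its underside; x from the front (latch side, towards the robot) to the back (hinge side), y to its left, z up. Push-push latch: a full press lets the hatch go; pressing the opened hatch right down latches it again.
- blue_pad: Round white press pad, 32 mm across, standing 6 mm proud of the blue hatch; moves and turns with it. Origin: centre of its upper face; axes as the box's when shut. Hatch shut: 64 mm above the counter, 33 mm in front of the box's origin. The hatch is 106 mm wide and reaches 21 mm forward of the pad centre. The opened pad is some 50 mm higher; it rises as the finger withdraws.
- blue_hatch (a joint): Angle of the blue hatch (rad) about a level hinge 85 mm behind the pad centre, 52 mm above the counter. 0 = shut, latched (start); negative = pressed in. Needs about 4 N at the pad; lets go 5 mm down (-0.06), firm stop 7 mm down (-0.08); a lesser press leaves it latched. Once let go, a damped spring swings it up to about 0.63 in 1 s and holds it there. To stay shut.
- tumbler: White ceramic cup without handle, 72 mm across, 95 mm high, loose. Origin: centre of its underside.
- shaker: Clear jar with paper label and brown cap, 48 mm across, 95 mm high, loose. Origin: centre of its underside.
- dish: Small red plastic dish, 84 mm across, 28 mm high, loose. Origin: centre of its underside.
- abacus: Wooden abacus lying flat, 90 by 180 by 22 mm (x, y, z), loose. Origin: centre of its underside.
- pen_basket: Square blue basket, 85 by 85 by 100 mm, with pens standing in it up to 165 mm, loose. Origin: centre of its underside.
- tag_bundle: Bundle of thin wooden tally tags with a red band, 85 by 30 by 28 mm (x, y, z), loose. Origin: centre of its underside.

How it is judged:
On the way, in this order (a step that is already met when the one before it is completed fails the run):
1. a finger on the green hatch's pad presses it in until the latch lets go (value of joint green_hatch below -0.045 rad and contact force between the fingers and green_pad above 0.5 N), for 0.02 s.
2. the green hatch has popped and stands open for half a second with no part of the robot touching it (value of joint green_hatch above 0.5 rad and contact force between each of the fingers, the arm and green_box below 0.1 N), for 0.5 s.
At the end, for the whole second after the job is handed in: The green hatch stands open by itself (more than 0.5 rad) and still, the blue hatch is shut (within 0.02 rad of 0), and each loose thing stands still within 15 mm of where it began (value of joint green_hatch above 0.5 rad and velocity of joint green_hatch between -0.05 and 0.05 rad/s and value of joint blue_hatch between -0.02 and 0.02 rad and distance of each of tumbler, shaker, dish, abacus, pen_basket, tag_bundle from where it was at the start of the episode below 0.015 m and linear speed of each of tumbler, shaker, dish, abacus, pen_basket, tag_bundle below 0.03 m/s); the robot touches nothing.
It fails at once if the green hatch is pushed shut again after it has popped (moving down faster than 0.15 rad/s while between 0.08 and 0.3 rad open) (value of joint green_hatch between 0.08 and 0.3 rad and velocity of joint green_hatch below -0.15 rad/s).
It fails at once if the robot touches the blue-hatched box with more than 1 N (contact force between any of the fingers, the arm and blue_box above 1 N).
It fails at once if the blue hatch is pressed or opened by more than 0.03 rad (value of joint blue_hatch above 0.03 rad or value of joint blue_hatch below -0.03 rad).
It fails at once if a loose thing on the counter is shifted or lifted by more than 15 mm (distance of any of tumbler, shaker, dish, abacus, pen_basket, tag_bundle from where it was at the start of the episode above 0.015 m).
It also fails if it takes over 38 s, if anything falls off the work surface, if the arm or the gripper's body presses on something with over 40 N, if the wrist force passes 120 N, or if a joint passes its speed limit or range.

## Working session

There is one attempt and no reset: what is moved stays moved. The work goes in short steps, Python scripts to look and compute and a tool call to move; the robot and the scene stay as the last step left them, time stands still between calls to the robot, and variables do not carry over. Pictures are saved under pics/ and viewed, and the job is handed in when it is done.

Besides the shell and the picture viewer there is one more tool, called after "Request:" by a JSON object that holds its "api" and its "payload", one argument or row to a line. drive_tool: Moves the arm, as the interface text tells. Its arguments: {"type":"object","properties":{"commands":{"type":"string"},"newtons":{"type":"number"}},"required":["commands"]}

```bash
mkdir -p pics; python3 - <<'E'
from station import ctrl
import cv2,numpy as np
o=ctrl.get_obs();print(o['t'],o['tool_pos'],o['tool_rot'],o['opening'],ctrl.grip_point_offset)
for n in ("top","side"):
    im,d=ctrl.get_image(n);cv2.imwrite(f"pics/{n}1.png",im);np.savez(f"{n}1.npz",im=im,d=d,K=ctrl.camera_info(n)["K"],T=ctrl.camera_info(n)["T"])
    print(n,ctrl.camera_info(n))
E
```

```text
0.0 [0.25782355 0.56866573 0.2300665 ] [ 0.3324606   1.54553439 -0.33552111] 0.08509134081772061 0.0187
top {'K': array([[408.20782428,   0.        , 322.81272038],
       [  0.        , 408.20782428, 191.95275216],
       [  0.        ,   0.        ,   1.        ]]), 'T': array([[-0.00686783, -0.9952881 ,  0.09671828,  0.42755908],
       [-0.99974368,  0.00474739, -0.0221369 ,  0.0521762 ],
       [ 0.02157343, -0.09684552, -0.99506559,  1.11955431],
       [ 0.        ,  0.        ,  0.        ,  1.        ]])}
side {'K': array([[410.94579558,   0.        , 315.08281779],
       [  0.        , 410.94579558, 200.11011024],
       [  0.        ,   0.        ,   1.        ]]), 'T': array([[ 0.65450129, -0.41862666,  0.62958699, -0.0840581 ],
       [-0.75606016, -0.36354625,  0.54424917, -0.51913726],
       [ 0.00104678, -0.83221742, -0.55444843,  0.64450842],
       [ 0.        ,  0.        ,  0.        ,  1.        ]])}
```

View pics/top1.png

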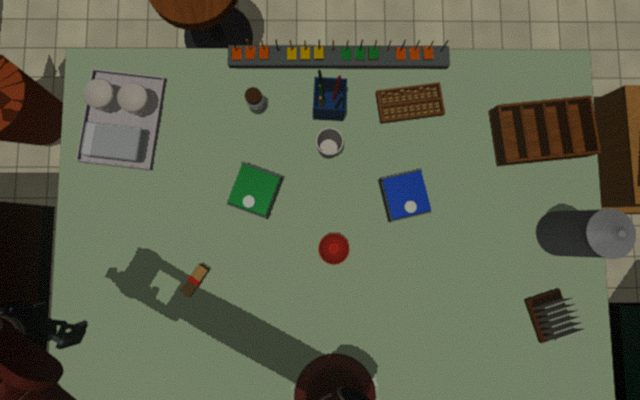

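View pics/side1.png

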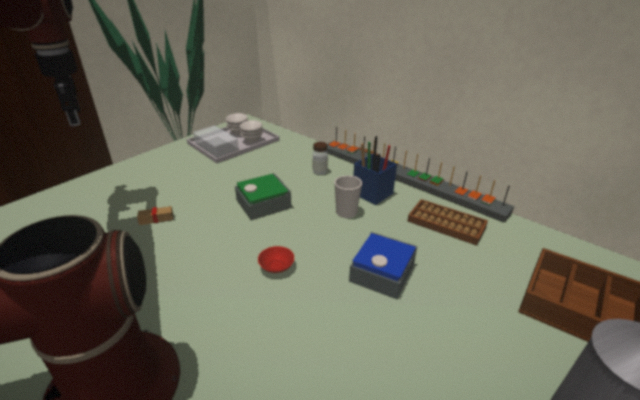

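The top view shows the green hatch at about (255,190) with its pad at (249,201). The blue hatch is at (405,195). The tag bundle at (195,280) lies between the start pose and the green box, and the gripper is at the lower left. Next I measure the pad and the hatch.

```bash
cat > h.py <<'E'
import numpy as np,cv2
def ray(u,v,K,T,z):
    d=T[:3,:3]@np.linalg.inv(K)@np.array([u,v,1.]);o=T[:3,3];return o+d*(z-o[2])/d[2]
def proj(p,K,T):
    c=T[:3,:3].T@(np.array(p)-T[:3,3]);x=K@c;return x[:2]/x[2]
E
python3 - <<'E'
from h import *
from scipy.spatial.transform import Rotation as R
for n in("top","side"):
    f=np.load(n+"1.npz");im,d,K,T=[f[k] for k in("im","d","K","T")]
    b,g,r=[im[...,i].astype(int) for i in range(3)]
    m=((g>r+35)&(g>b+35)).astype(np.uint8)
    cnt,_=cv2.findContours(m,0,2)
    for c in cnt:
        if cv2.contourArea(c)<300: continue
        x,y,w,h=cv2.boundingRect(c)
        if n=="top" and not(220<x<300 and y>150):continue
        if n=="side" and not(220<x<300 and 160<y<220):continue
        print(n,x,y,w,h)
        hull=cv2.convexHull(c)
        P=np.array([ray(u,v,K,T,.058)[:2] for u,v in hull[:,0]],np.float32)
        rect=cv2.minAreaRect(P);print("rect",rect)
        hm=np.zeros_like(m);cv2.fillConvexPoly(hm,hull,1)
        wm=((hm==1)&(np.minimum(b,r)>120)).astype(np.uint8)
        k,l,s,ce=cv2.connectedComponentsWithStats(wm)
        for i in range(1,k):
            if s[i,4]>15:
                print("pad",s[i],ce[i],ray(*ce[i],K,T,.064), "depth",np.median(d[l==i]))
E
python3 -c "
from station import ctrl
from scipy.spatial.transform import Rotation as R
print(R.from_rotvec(ctrl.get_obs()['tool_rot']).as_matrix())"
```

```text
top 228 164 51 52
rect ((0.5381414294242859, 0.2095794379711151), (0.10565665364265442, 0.10659061372280121), 69.40650939941406)
pad [243 196  11  11 101] [248.25742574 200.97029703] [0.50767483 0.22146392 0.064     ] depth 1.0534459
side 237 174 50 28
rect ((0.535754382610321, 0.2089347243309021), (0.11007605493068695, 0.10914688557386398), 69.50003051757812)
pad [245 184  11   7  58] [249.9137931  187.32758621] [0.50752566 0.22246812 0.064     ] depth 1.0946002
[[-1.00649806e-03  4.13084786e-01  9.10692015e-01]
 [-1.58647566e-03  9.10690671e-01 -4.13085930e-01]
 [-9.99998235e-01 -1.86056091e-03 -2.61259435e-04]]
```

Request:
{"api": "drive_tool", "payload": {
  "commands": "1 0 -0.4 0.7 0; 1 0 -0.8 1.4 0; 1 0 -1.2 2.1 0; 1 0 -1.6 2.8 0; 1 0 -2.0 3.5 0; 1 0 -2.4 4.2 0; 1 0 -2.66 4.64 0; 1 0 -2.66 4.64 0",
  "newtons": 30
}}

```text
t: 0.77
tool_pos: [0.385, 0.3927, 0.2308]
tool_rot: [0.336, 1.544, -0.339]
contact_force: [-0.0, -0.4, 0.1]
opening: 0.0001
```

Request:
{"api": "drive_tool", "payload": {
  "commands": "1 0.2 -0.4 0.7 0; 1 0.5 -0.8 1.4 0; 1 0.8 -1.2 2.1 0; 1 1.1 -1.6 2.8 0; 1 1.4 -2.0 3.5 0; 1 1.7 -2.4 4.2 0; 1 1.75 -2.66 4.64 0; 1 1.75 -2.66 4.64 0"
}}

```text
t: 1.43
tool_pos: [0.5089, 0.2195, 0.1594]
tool_rot: [0.335, 1.547, -0.339]
contact_force: [-0.3, -0.1, -0.2]
opening: -0.0002
```

```bash
python3 - <<'E'
from station import ctrl
import cv2,numpy as np
from h import *
o=ctrl.get_obs();print(o['t'],o['tool_pos'],o['opening'],o['contact_force'])
w=ctrl.camera_info("wrist");im,d=ctrl.get_image("wrist");print(w)
np.savez("w2.npz",im=im,d=d,K=w["K"],T=w["T"])
print("pad expected",proj([.5076,.222,.064],w["K"],w["T"]),"tcp",proj(o['tool_pos'],w["K"],w["T"]))
cv2.imwrite("pics/w2.png",im)
im,d=ctrl.get_image("side");cv2.imwrite("pics/side2.png",im)
E
```

```text
1.4333 [0.5089323  0.21953363 0.1594099 ] -0.00021649336132081032 [-0.29719078 -0.09369788 -0.23328926]
{'K': array([[357.8891011 ,   0.        , 319.44157739],
       [  0.        , 357.8891011 , 193.1340336 ],
       [  0.        ,   0.        ,   1.        ]]), 'T': array([[ 0.41662394,  0.86059993,  0.29290314,  0.43328015],
       [ 0.90907687, -0.39371991, -0.13624932,  0.25541681],
       [-0.00193435,  0.3230362 , -0.94638463,  0.30199889],
       [ 0.        ,  0.        ,  0.        ,  1.        ]])}
pad expected [320.92878124 193.4673189 ] tcp [317.61612447 266.42269578]
```

View pics/w2.png

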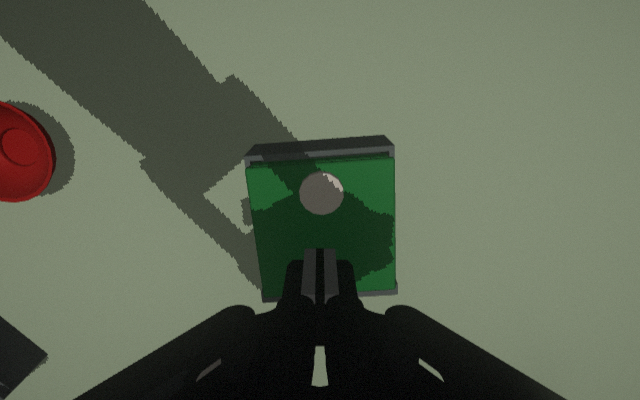

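View pics/side2.png

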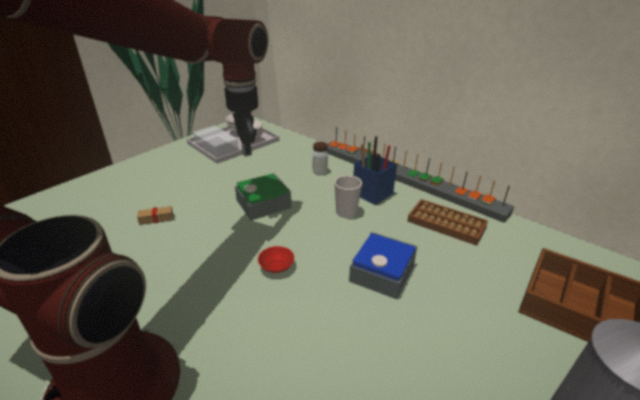

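The wrist view shows the white pad centred at (321,193), exactly where I predicted. The shut fingers are at about (320,265), above and behind it. The side view shows nothing disturbed. I'll make a small correction and come down to just above the pad.

Request:
{"api": "drive_tool", "payload": {
  "commands": "1 0.5 0.05 -0.06 0; 1 1.0 0.05 -0.06 0; 1 1.5 0.05 -0.06 0; 1 1.9 0.05 -0.06 0; 1 2.1 0.05 -0.06 0; 1 2.2 0.05 -0.06 0; 1 2.2 0.05 -0.06 0; 1 2.2 0.05 -0.06 0"
}}

```text
t: 2.2
tool_pos: [0.5074, 0.2256, 0.0744]
tool_rot: [0.334, 1.544, -0.333]
contact_force: [0.1, -0.5, -0.1]
opening: -0.0
```

Request:
{"api": "drive_tool", "payload": {
  "commands": "1 0.05 -0.07 0.03 0; 1 0.1 -0.07 0.03 0; 1 0.15 -0.07 0.03 0; 1 0.15 -0.07 0.03 0"
}}

```text
t: 2.53
tool_pos: [0.5069, 0.2217, 0.0673]
tool_rot: [0.334, 1.545, -0.334]
contact_force: [-0.2, -0.3, 0.5]
opening: 0.0001
```

```bash
python3 - <<'E'
from station import ctrl
import cv2,numpy as np
from h import *
o=ctrl.get_obs();print(o['t'],o['tool_pos'],o['contact_force'])
im,d=ctrl.get_image("wrist");cv2.imwrite("pics/w3.png",im)
E
```

```text
2.5333 [0.5068506  0.22167746 0.06726159] [-0.21559638 -0.25124966  0.45698563]
```

View pics/w3.png

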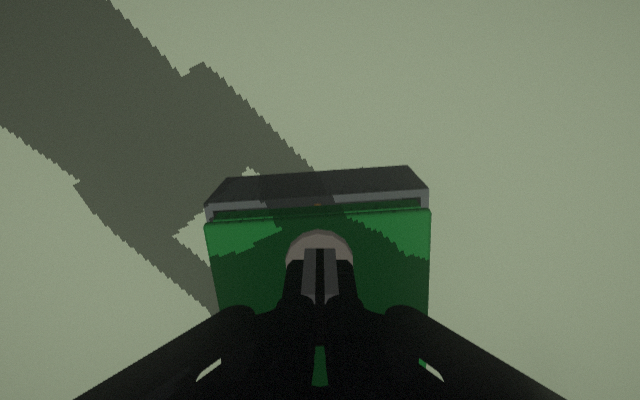

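The fingertips, at (320,250), are over the middle of the pad. Now I press in small steps.

Request:
{"api": "drive_tool", "payload": {
  "commands": "1 0.05 0 0 0; 1 0.1 0 0 0; 1 0.15 0 0 0; 1 0.2 0 0 0; 1 0.2 0 0 0"
}}

```text
t: 3.0
tool_pos: [0.5067, 0.2221, 0.0591]
tool_rot: [0.334, 1.546, -0.334]
contact_force: [-2.0, 1.4, 4.1]
opening: -0.0
```

Request:
{"api": "drive_tool", "payload": {
  "commands": "1 0.04 0 0 0; 1 0.06 0 0 0; 1 0.06 0 0 0"
}}

```text
t: 3.25
tool_pos: [0.5067, 0.2221, 0.0575]
tool_rot: [0.334, 1.546, -0.334]
contact_force: [-4.3, 0.5, 7.6]
opening: -0.0001
```

Request:
{"api": "drive_tool", "payload": {
  "commands": "1 0.04 0 0 0; 1 0.06 0 0 0; 1 0.06 0 0 0"
}}

```text
t: 3.5
tool_pos: [0.5068, 0.2222, 0.0572]
tool_rot: [0.334, 1.547, -0.334]
contact_force: [-11.2, -2.2, 19.4]
opening: -0.0001
```

The force jumped to about 20 N with no further travel, so the pad is on its firm stop. Now I withdraw straight up.

Request:
{"api": "drive_tool", "payload": {
  "commands": "1 -0.3 0 0 0; 1 -0.9 0 0 0; 1 -1.6 0 0 0; 1 -2.3 0 0 0; 1 -3.0 0 0 0; 1 -3.6 0 0 0; 1 -4.0 0 0 0; 1 -4.0 0 0 0"
}}

```text
t: 4.17
tool_pos: [0.5094, 0.2222, 0.2192]
tool_rot: [0.337, 1.537, -0.331]
contact_force: [-0.3, -0.1, 0.8]
opening: 0.0001
```

Request:
{"api": "drive_tool", "payload": {
  "commands": "1 0 0 -0.5 0; 1 0 0 -1 0; 1 0 0 -1.5 0; 1 0 0 -2 0; 1 0 0 -2 0; 1 0 0 -2 0; 1 0 0 -2 0; 1 0 0 -2 0"
}}

```text
t: 4.83
tool_pos: [0.4346, 0.2544, 0.2139]
tool_rot: [0.334, 1.545, -0.335]
contact_force: [-0.5, -0.3, -0.3]
opening: -0.0001
```

Request:
{"api": "drive_tool", "payload": {
  "commands": "1 0 0 0 0; 1 0 0 0 0; 1 0 0 0 0; 1 0 0 0 0; 1 0 0 0 0; 1 0 0 0 0; 1 0 0 0 0; 1 0 0 0 0"
}}

```text
t: 5.5
tool_pos: [0.434, 0.2549, 0.2145]
tool_rot: [0.334, 1.545, -0.334]
contact_force: [-0.4, 0.3, -0.8]
opening: -0.0002
```

```bash
python3 - <<'E'
from station import ctrl
import cv2,numpy as np
o=ctrl.get_obs();print(o['t'],o['tool_pos'],o['contact_force'])
for n in("side","top"):
    im,d=ctrl.get_image(n);cv2.imwrite(f"pics/{n}4.png",im);np.savez(n+"4.npz",im=im,d=d)
E
```

```text
5.5 [0.43401509 0.25487701 0.21451644] [-0.39383852  0.33741595 -0.78628817]
```

View pics/side4.png

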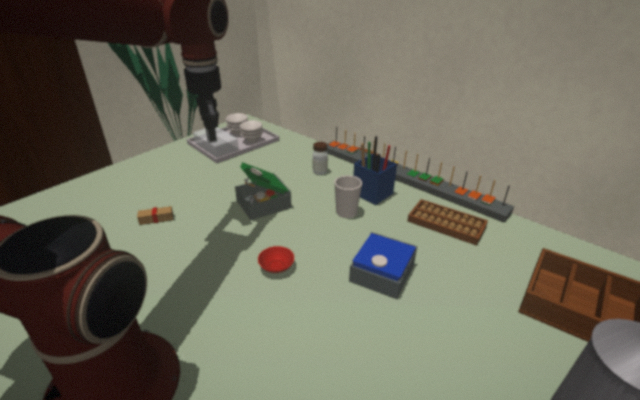

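View pics/top4.png

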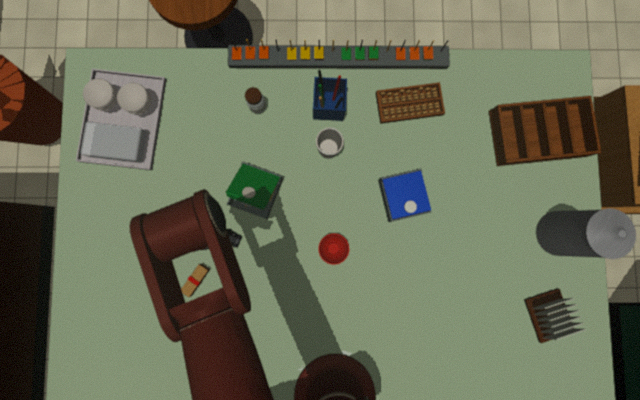

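The green hatch stands open at about (262,178) in the side view. The blue hatch is shut and all the loose things are in place. I'll wait briefly, then measure the angle and check that nothing has changed.

Request:
{"api": "drive_tool", "payload": {
  "commands": "1 0 0 0 0; 1 0 0 0 0; 1 0 0 0 0; 1 0 0 0 0; 1 0 0 0 0; 1 0 0 0 0; 1 0 0 0 0; 1 0 0 0 0"
}}

```text
t: 6.27
tool_pos: [0.434, 0.2549, 0.2145]
tool_rot: [0.334, 1.545, -0.334]
contact_force: [-0.5, 0.1, -0.1]
opening: 0.0001
```

```bash
python3 - <<'E'
from station import ctrl
from h import *
f=np.load("top1.npz");K,T=f["K"],f["T"];old=np.load("top4.npz")
im,d=ctrl.get_image("top")
for I,D in((old["im"],old["d"]),(im,d)):
    b,g,r=[I[...,i].astype(int) for i in range(3)]
    m=(g>r+35)&(g>b+35);m[:150]=0;m[:,:215]=0;m[:,300:]=0;m[225:]=0
    m=cv2.erode(m.astype(np.uint8),np.ones((3,3)))>0
    v,u=np.nonzero(m&(D>0));z=D[v,u]
    P=(T[:3,:3]@(np.linalg.inv(K)@np.c_[u,v,np.ones(len(u))].T*z)).T+T[:3,3]
    A=np.c_[P[:,:2],np.ones(len(P))];c=np.linalg.lstsq(A,P[:,2],rcond=None)[0]
    print("slope angle",np.arctan(np.hypot(c[0],c[1])),len(P),P[:,2].min(),P[:,2].max())
print("diff 4->now hatch area",np.abs(im.astype(int)-old["im"])[150:225,215:300].mean())
# loose things vs start
dd=np.abs(im.astype(int)-f["im"]).max(2)
for n,(x,y) in dict(tumbler=(330,142),shaker=(256,98),dish=(334,248),abacus=(410,102),basket=(330,98),tags=(195,280),blue=(405,195)).items():
    print(n,dd[y-18:y+18,x-12:x+12].mean())
E
```

```text
slope angle 0.5884841318530171 769 0.05933398271240353 0.12036846827317593
slope angle 0.589798013421591 771 0.05923366786268769 0.12008254234834392
diff 4->now hatch area 3.580078431372549
tumbler 16.82060185185185
shaker 14.87962962962963
dish 15.756944444444445
abacus 13.118055555555555
basket 9.287037037037036
tags 36.06481481481482
blue 18.65740740740741
```

```bash
python3 -c "
from station import ctrl
print(ctrl.finish_job())"
```

```text
the job is handed in; nothing more can be done
None
```

The green hatch is open and standing by itself, and I handed the job in at about 6.3 s. I pressed its pad once with the shut fingertips down to the firm stop (about 6.8 mm, 20 N), then drew the hand straight up and back towards the robot.

- **Green hatch:** in two top-view pictures about 0.8 s apart, its tilt measured 0.588 and 0.590 rad. That is steady and above 0.5, though slightly under the nominal 0.63. The tool's contact force was near zero by then.
- **Blue box and loose things:** the pictures show the blue hatch shut and everything in its original place. I judged this by eye.
- **Inconclusive check:** I also compared the pictures before and after by pixel difference. It gave readings everywhere (about 9–19), and the highest was 36 at the tags. There the arm's shadow had moved away, and the robot never came near them.

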